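Load a battery pack from the stack magazine into a portable lab meter

ROBOT

A 7-joint arm with a two-finger parallel gripper is mounted at the origin on the work surface. World frame = base frame: x ahead of the robot, y to its left, z up, the work surface at z = 0. Lengths are in m, angles in degrees, forces in N, time in s.
With the tool pointing down it reaches from about 0.375 to 0.925 m from the base axis. Payload 3.1 kg.
Tool frame: the origin (TCP) lies midway between the tips of the shut fingers; the grasp point (between the pads) lies 19 mm behind it (pinch_z is the distance from the TCP to the grasp point, in m); z points along the fingers, y is the line along which they close (so a half turn about z gives the same grasp; the last joint's range is limited). The gripper opens to 85 mm and grips with 20 to 120 N. Pads are 22 mm wide; open, the fingers measure 114 mm over their backs; the gripper's body (76 mm by 85 mm) begins 54 mm behind the grasp point. The pads swing forward as they close: fully open they stand 13 mm farther back than shut.
Start: joints at [-75.332, 21.939, 2.515, 91.553, -1.026, 66.532, -2.859], TCP at [0.225, 0.61, 0.231] pointing down, gripper open.
Joint ranges: [-149.38, 149.38], [-23.57, 123.04], [-84.95, 90], [0, 143.3], [-89.99, 269.99], [3.08, 112.72], [-163.45, 163.45]. Speed limits (degrees/s): [159.86, 159.86, 180, 180, 180, 180, 180].

INTERFACE

Orientations are given as a 3x3 rotation matrix whose columns are the frame's x, y, z axes.
In Python, from bench import * gives the robot as it stands.
- The arm moves only by the shell command python3 -m jog 'ROWS' [FORCE]. ROWS is JSON, one flat list of numbers, 7 for each row, row after row: the shift along the world's x, y, z in cm, then the turn, a rotation vector about the world's x, y, z in rad, then the closure, from 0 (fully open) to 1 (shut). A call has 1 to 20 rows; each row shifts and turns the commanded pose from where the row before left it; what a row does not reach is not made up. A row lasts 1/12 s, in which the tool goes at most 41.7 mm and 7.16 degrees, less where a joint would pass 70% of its speed; a pose out of reach is approached as far as the arm can. A call is refused whole if a number of a shift passes 4.17 or a number of a turn 0.125, either way. A call with a gripper value outside its range is refused whole. The fingers move at their own pace and stop on an object; FORCE is the grip in N (left out, the last holds). Time passes only in rows, so rows that do not move let the fingers close. It gives the time, the measured TCP pose, the force, the opening and the grip force at its end, in the units of the state.
- get_state(): the state, without advancing time (a new reading comes with each control period).
- snapshot(name): name is "side" or "top" or "wrist"; returns a dict with "pixels" (384x512x3 uint8, red, green, blue), "intrinsics" (3x3 intrinsics, pixels), "T" (4x4, takes a point from camera to world coordinates); the wrist camera has in their place "tool_from_camera" (4x4, takes a point from camera to tool coordinates, whose origin is the TCP and whose axes are the flange's). Camera axes: x right, y down, z forward; pixel columns grow to the right and rows downward; lengths in m; the calibration is good to about 2 mm. The wrist camera is an equidistant fisheye: a pixel r from the principal point sees the ray r / f radians off the axis. A picture is of the moment at which its call begins: read the wrist's pose just before it. There is no depth.
- job_done(): hands the job in; it is judged then, once.
The state is a dict: "time_s": time; "joint_pos": joint angles; "dq": joint speeds; "joint_efforts": joint torques, N m; "ee_pos": TCP position; "tcp_rot": TCP orientation; "ft_force": force on the tool from outside, world axes, zero at the start; "moment": the same for the moment, N m; "opening": opening from 0.0 (shut) to 1.0 (fully open); "grip_force": force on a finger pad.
Only numpy, scipy, OpenCV 4.12 (cv2) and the standard library are available. Lean on these libraries where they do the work, as an engineer would, in place of code of your own. Each camera call takes 0.05 s, during which the arm holds its last target. There are 200 camera calls.

TASK

Pull the lowest battery pack sideways out of the magazine, leaving the other packs inside, and load it into the open battery bay on the meter: tilt it, hook its tongue under the bay's lip, then swing its tail down behind the tail stop until the pack lies flat and fully home, and let go. Leave everything else on the bench where it stands.

Things in the scene. Friction and masses are not known exactly. Their poses are not given: they have to be found in the camera images.
- pack_low: lowest battery pack, dark grey, 0.14 to 0.26 kg: body 118 x 60 x 18 mm thick (x=-67 tail face to +51 mm) and a tongue at the nose end (see pack_low_nose); 134 mm overall. Origin: centre of the overall length and width, on the underside; +x to the nose, z up; centre of mass near x=-6 mm. It lies on the magazine's floor, nose inside, its tail 31 to 38 mm out of the mouth.
- pack_low_nose (a point): middle of the lower edge of pack_low's tongue tip, at x=+67 mm on the pack's underside. The tongue is 16 long (x=+51 to +67) x 40 wide x 6 mm thick and continues the underside.
- pack_mid: a pack like pack_low, lying on it wholly inside the magazine, nose the same way; drops when pack_low is drawn. Origin and axes as pack_low's.
- pack_top: a pack like pack_low, lying on pack_mid in the magazine. Origin and axes as pack_low's.
- magazine: fixed grey stack magazine, open at the top, 64 mm high (stack top 60 mm). Origin on the bench; +x into the magazine, z up. Mouth's outer face at x=+70 mm; inside x=75 to 213, y=-33 to +33 mm. The floor, 6 mm thick, goes on out of the mouth as a landing tongue to x=-75 mm, 44 mm wide (narrower than a pack), on which the drawn pack can lie and be regripped.
- mouth (a point): middle of the magazine's mouth at floor level: x=+70 mm, 6 mm above the bench; axes as the magazine's. The slot is 22 mm high under a 5 mm thick front wall: only the lowest pack passes. A pack is clear when its tongue tip is outside (x of the magazine below 70 mm).
- meter: fixed white portable meter, battery bay on its flat deck 45 mm above the bench. Origin on the bench under the middle of the bay; +x towards the bay's lip and a control block with a screen (28 mm high over the deck, from x=+98 mm); z up. The deck runs from x=-90 to +150, y=-75 to +75 mm.
- bay (a point): middle of the battery bay, on its floor (the deck, 45 mm above the bench); axes as the meter's. The pack lies home with its origin here and its axes along these (play 2.5 mm along x, 3 mm across). Corner cheeks 66 mm apart, 11 mm high with flared tops, flank it at x=33 to 55 and -70 to -45 mm; between them the sides are open for the fingers.
- lip (a point): middle of the lip's lower edge: x=+59.5 mm, 12 mm above the bay floor in the bay's frame. The lip is 70 mm wide, 4 mm thick (top 16 mm above the bay floor) and overhangs the bay by 10 mm from a back wall whose face is at x=+69.5 mm. The tongue goes under it; a flat pack cannot be lowered or slid in, for the lip and the tail stop bar its way.
- tail_stop (a point): middle of the top of the tail stop's inner face: x=-69.5 mm, 8 mm above the bay floor in the bay's frame. The stop is 4 mm thick.
- reagent_bottle: brown glass bottle, 64 mm across, 150 mm high, between and beyond the magazine and the meter. A bystander; leave it where it stands. Origin at the centre of its underside.
- slide_box: wooden box 85 x 34 x 30 mm, lying beside the magazine's landing tongue at the magazine's +y side. A bystander; leave it where it stands. Origin at the centre of its underside.
- dish: white bowl, 70 mm across, 25 mm high, beside the meter at its +y side. A bystander; leave it where it stands. Origin at the centre of its underside.
- beaker: glass cup, 72 mm across, 80 mm high, between the robot and the work. A bystander; leave it where it stands. Origin at the centre of its underside.
- jar: white jar, 60 mm across, 70 mm high, at the back in the middle. A bystander; leave it where it stands. Origin at the centre of its underside.
- wash_bottle: white plastic bottle with a red cap, 60 mm across, 140 mm high, out to the left. A bystander; leave it where it stands. Origin at the centre of its underside.
- screwdriver: screwdriver 180 mm long, lying out to the right. A bystander; leave it where it stands. Origin at the centre of its underside.
Not all that is in view belongs to the job. What is shaped like the pack_low but blue or orange is not meant.

How it is judged (in metres and radians):
On the way, in this order (a step that is already met when the one before it is completed fails the run):
1. the lowest pack is wholly out of the magazine's mouth (x of pack_low_nose in the frame of magazine below 0.07 m), for 0.1 s.
2. the pack's tongue is under the bay's lip with the tail raised (tilt over 0.06 rad) (x of pack_low_nose in the frame of bay between 0.0605 and 0.073 m and z of pack_low_nose in the frame of bay between -0.003 and 0.01 m and y of pack_low_nose in the frame of bay between -0.015 and 0.015 m and angle between pack_low's own z axis and vertical between 0.06 and 0.8 rad).
At the end, for the whole second after the job is handed in: The former lowest pack rests in the bay, tongue under the lip: origin within 5 mm along, 6 mm across and 3 mm in height of the bay site, flat to 0.035 rad, along the bay to 0.09 rad. The other packs are in the magazine; each bystander within 30 mm of its start (x of pack_low in the frame of bay between -0.005 and 0.005 m and y of pack_low in the frame of bay between -0.006 and 0.006 m and z of pack_low in the frame of bay between -0.003 and 0.003 m and x of pack_low_nose in the frame of bay above 0.06 m and angle between pack_low's own z axis and vertical below 0.035 rad and angle between the x axis of pack_low and the x axis of bay, either way round below 0.09 rad and linear speed of pack_low below 0.02 m/s and x of pack_mid in the frame of magazine between 0.125 and 0.16 m and y of pack_mid in the frame of magazine between -0.01 and 0.01 m and z of each of pack_mid, pack_top in the frame of magazine below 0.06 m and x of pack_top in the frame of magazine between 0.125 and 0.16 m and y of pack_top in the frame of magazine between -0.01 and 0.01 m and distance of each of reagent_bottle, slide_box, dish, beaker, jar, wash_bottle, screwdriver from where it was at the start of the episode below 0.03 m); the robot touches nothing.
It fails at once if another pack is pulled out of the magazine (x of any of pack_mid, pack_top in the frame of magazine below 0.115 m).
It fails at once if a bystander is moved by more than 40 mm (distance of any of reagent_bottle, slide_box, dish, beaker, jar, wash_bottle, screwdriver from where it was at the start of the episode above 0.04 m).
It fails at once if a standing bottle, jar or cup is tipped over (angle between any of reagent_bottle, beaker, jar, wash_bottle, dish's own z axis and vertical above 0.6 rad).
It also fails if it takes over 61 s, if anything falls off the work surface, if the arm or the gripper's body presses on something with over 40 N, if the wrist force passes 120 N, or if a joint passes its speed limit or range.

## Working session

There is one attempt and no reset: what is moved stays moved. The work goes in short steps, Python scripts to look and compute and a shell command to move; the robot and the scene stay as the last step left them, time stands still between calls to the robot, and variables do not carry over. Pictures are saved under pics/ and viewed, at most 10 in all, crops included, and the job is handed in when it is done.

```bash
mkdir -p pics; cat > h.py <<'E'
from bench import *
import numpy as np, cv2
def snap(n):
    s=snapshot(n); cv2.imwrite(f"pics/{n}_raw.png",s["pixels"][:,:,::-1]); return s
def onplane(s,u,v,z):
    K=np.array(s["intrinsics"]);T=np.array(s["T"])
    d=T[:3,:3]@np.linalg.inv(K)@[u,v,1];o=T[:3,3]
    return o+d*(z-o[2])/d[2]
def proj(s,p):
    K=np.array(s["intrinsics"]);T=np.linalg.inv(np.array(s["T"]))
    q=T[:3,:3]@np.array(p)+T[:3,3];q=K@q;return q[:2]/q[2]
E
python3 - <<'E'
from h import *
import pickle
a=snap("top");b=snap("side");pickle.dump((a,b),open("ab.pkl","wb"))
for n,s in(("top",a),("side",b)):
    cv2.imwrite(f"pics/{n}1.png",cv2.resize(s["pixels"][:,:,::-1],(800,600),interpolation=cv2.INTER_CUBIC))
    print(np.array(s["T"]).round(3).tolist(),np.array(s["intrinsics"]).round(1).tolist())
st=get_state();print({k:st[k] for k in("time_s","ee_pos","tcp_rot","opening","ft_force")})
E
```

```text
[[-0.029, -0.993, 0.114, 0.439], [-0.999, 0.031, 0.021, -0.015], [-0.024, -0.113, -0.993, 1.449], [0.0, 0.0, 0.0, 1.0]] [[437.9, 0.0, 253.7], [0.0, 437.9, 191.9], [0.0, 0.0, 1.0]]
[[0.783, -0.473, 0.403, -0.116], [-0.622, -0.612, 0.489, -0.87], [0.015, -0.634, -0.773, 1.434], [0.0, 0.0, 0.0, 1.0]] [[468.4, 0.0, 255.1], [0.0, 468.4, 191.3], [0.0, 0.0, 1.0]]
{'time_s': 0.1, 'ee_pos': array([0.22491423, 0.60891752, 0.2299872 ]), 'tcp_rot': array([[-9.38084451e-01,  3.46405928e-01, -7.04448721e-04],
       [ 3.46406616e-01,  9.38081616e-01, -2.31028852e-03],
       [-1.39467242e-04, -2.41127143e-03, -9.99997083e-01]]), 'opening': 1.0025144143951972, 'ft_force': array([ 0.63481996, -0.06654895, -0.5932704 ])}
```

View pics/top1.png

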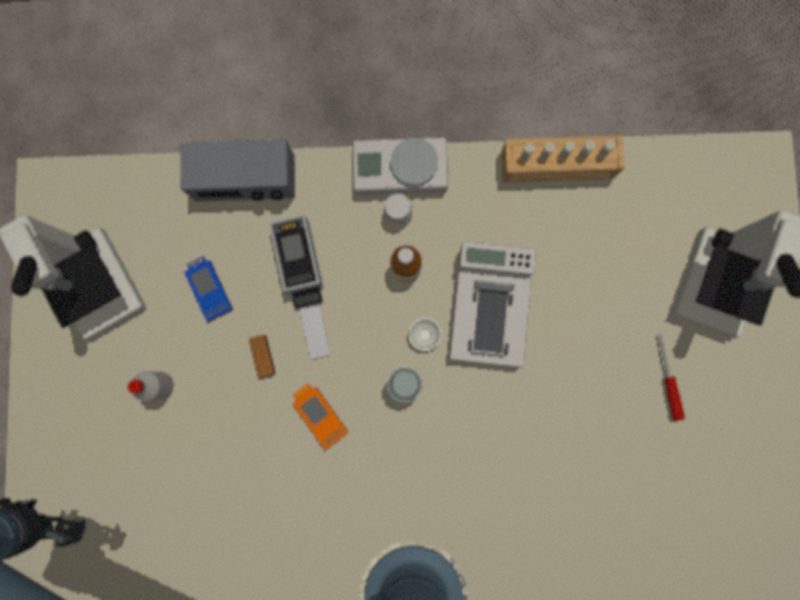

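View pics/side1.png

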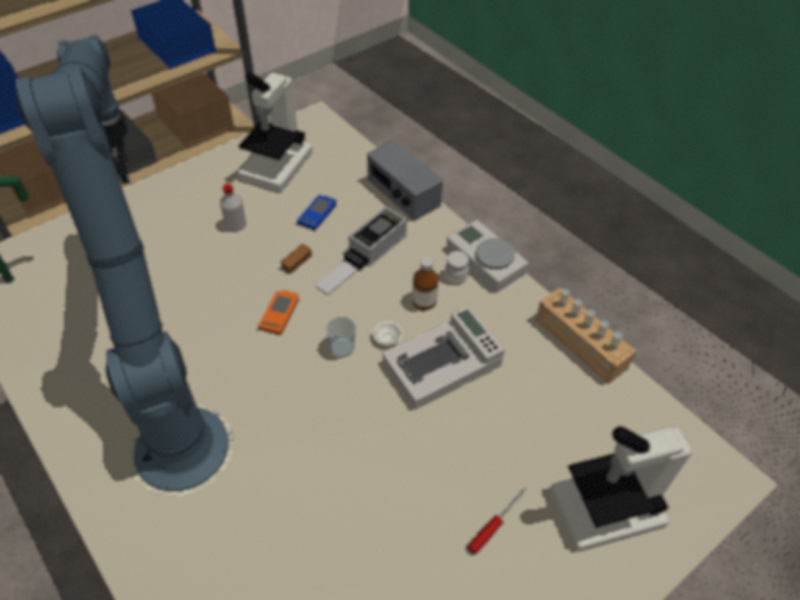

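Candidates in the top view (800 px picture): a dark grey tail at (308,297) in the magazine's mouth, a blue pack at (208,290) and an orange one at (320,416). The dark grey one, under the stack and over the white landing tongue, fits pack_low. I'll check it in one enlarged crop, with the meter beside it.

```bash
python3 - <<'E'
from h import *
import pickle
a,b=pickle.load(open("ab.pkl","rb"))
im=a["pixels"][:,:,::-1]
c1=cv2.resize(im[135:235,165:230],(390,600),interpolation=cv2.INTER_CUBIC)
c2=cv2.resize(im[150:240,284:346],(400,581),interpolation=cv2.INTER_CUBIC)
o=np.zeros((600,800,3),np.uint8);o[:,:390]=c1;o[:581,400:]=c2
cv2.imwrite("pics/crop1.png",o)
E
```

```text
(no output)
```

View pics/crop1.png

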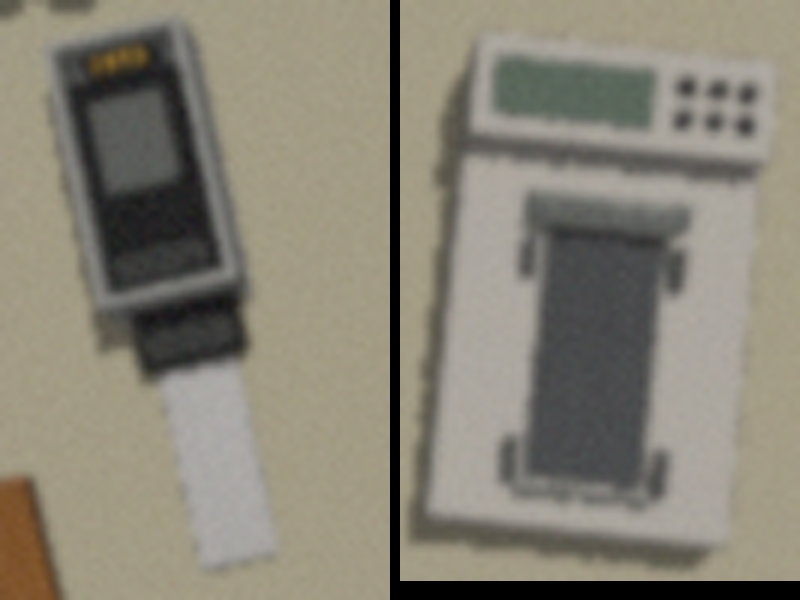

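The dark grey tail (crop ≈ (195,335)) sticks out of the mouth over the white landing tongue, so that one is pack_low. In the right half of the crop the bay has its lip at about (607,212) and its tail stop at about (580,487). Next I fit the poses.

```bash
python3 - <<'E'
from h import *
import pickle
from scipy.optimize import least_squares
a,b=pickle.load(open("ab.pkl","rb"))
A=lambda u,v:(165+u/6-.4,135+v/6-.4)
B=lambda u,v:(284+(u-400)/6.452-.4,150+v/6.456-.4)
mag=[((-.075,.022,.006),A(200,568)),((-.075,-.022,.006),A(276,550)),((.07,'w',.064),A(103,312)),((.07,'-w',.064),A(243,275)),(('L','w',.064),A(50,45)),(('L','-w',.064),A(183,20))]
met=[((-.09,.075,.045),B(428,515)),((-.09,-.075,.045),B(724,541)),((.098,.075,.073),B(470,132)),((.098,-.075,.073),B(760,165)),((.15,.075,.073),B(480,37)),((.15,-.075,.073),B(772,65)),
((.0595,.035,.061),B(527,228)),((.0595,-.035,.061),B(685,240))]
def fit(pts,x0,name):
    def res(x):
        c,s=np.cos(x[2]),np.sin(x[2]);r=[]
        for p,uv in pts:
            X=[{'w':x[3],'-w':-x[3],'L':x[4]}.get(q,q) if isinstance(q,str) else q for q in p]
            r.append(proj(a,[x[0]+c*X[0]-s*X[1],x[1]+s*X[0]+c*X[1],X[2]])-np.array(uv))
        return np.ravel(r)
    S=least_squares(res,x0);print(name,S.x.round(4),np.degrees(S.x[2]).round(2),S.fun.round(1));return S.x
m=fit(mag,[.5,.25,0.1,.038,.218],"mag");n=fit(met,[.6,-.2,0,.04,.2],"met")
pts={}
for q in[(148,380),(247,352)]:
    p=onplane(a,*A(*q),.024);c,s=np.cos(m[2]),np.sin(m[2]);d=p[:2]-m[:2];print("tail in mag",c*d[0]+s*d[1],-s*d[0]+c*d[1],p.round(4))
for nm,q,z in[("bottle",(405,262),.15),("beaker",(404,385),.08),("dish",(424,335),.025),("box",(262,357),.03),("jar",(398,209),.07)]:
    print(nm,onplane(a,q[0]*.64,q[1]*.64,z).round(3))
E
```

```text
mag [0.5629 0.1944 0.1867 0.0376 0.2147] 10.7 [ 0.1  0.3  0.5  0.4 -0.2 -0.9 -0.6  0.2 -0.1  0.4  0.4 -0.4]
met [ 0.5537 -0.1757 -0.1329  0.04    0.2   ] -7.61 [-0.6  0.5  0.5  1.4 -1.   0.5  1.3  0.  -1.1 -0.9  0.8 -0.6  1.3 -0.7
 -1.3 -0.3]
tail in mag 0.031511333517933574 0.026983192407790686 [0.5889 0.2267 0.024 ]
tail in mag 0.03484315973916834 -0.029161131730870385 [0.6026 0.1722 0.024 ]
bottle [ 0.66  -0.007  0.15 ]
beaker [0.425 0.003 0.08 ]
dish [ 0.527 -0.041  0.025]
box [0.491 0.297 0.03 ]
jar [0.785 0.005 0.07 ]
```

```bash
python3 -m jog '[2.3,-2.4,0,0,0,0.034,0, 2.3,-2.4,0,0,0,0.034,0, 2.3,-2.4,0,0,0,0.034,0, 2.3,-2.4,0,0,0,0.034,0, 2.3,-2.4,0,0,0,0.034,0, 2.3,-2.4,0,0,0,0.034,0, 2.3,-2.4,0,0,0,0.034,0, 2.3,-2.4,0,0,0,0.034,0, 2.3,-2.4,0,0,0,0.034,0, 2.3,-2.4,0,0,0,0.034,0, 2.3,-2.4,0,0,0,0.034,0, 2.3,-2.4,0,0,0,0.034,0, 2.3,-2.4,0,0,0,0.034,0, 2.3,-2.4,0,0,0,0.034,0, 2.3,-2.4,0,0,0,0.034,0, 2.3,-2.4,0,0,0,0.034,0, 0,0,0,0,0,0,0, 0,0,0,0,0,0,0]' 40
python3 - <<'E'
from h import *
import pickle
st=get_state();s=snapshot("wrist")
pickle.dump((st,s),open("w1.pkl","wb"))
cv2.imwrite("pics/w1.png",cv2.resize(s["pixels"][:,:,::-1],(800,600),interpolation=cv2.INTER_CUBIC))
print(st["time_s"],st["ee_pos"],st["tcp_rot"].round(3).tolist(),st["joint_pos"]);print(np.array(s["tool_from_camera"]).round(3).tolist(),np.array(s["intrinsics"]).round(1).tolist())
E
```

```text
time_s: 1.6
ee_pos: [0.5947, 0.2216, 0.2306]
tcp_rot: [[-0.983, -0.182, -0.0], [-0.182, 0.983, -0.002], [0.001, -0.002, -1.0]]
ft_force: [-0.4, 0.0, 0.3]
opening: 1.001
grip_force: 0.0
1.6 [0.59471909 0.22163568 0.23061787] [[-0.983, -0.182, -0.0], [-0.182, 0.983, -0.002], [0.001, -0.002, -1.0]] [-34.52634111  20.54472821  12.95337985  94.2530838   -4.83284608
  65.82065777  80.11997329]
[[-0.0, -0.957, -0.29, 0.074], [1.0, -0.0, -0.0, 0.0], [0.0, -0.29, 0.957, -0.142], [0.0, 0.0, 0.0, 1.0]] [[297.3, 0.0, 258.7], [0.0, 297.3, 188.8], [0.0, 0.0, 1.0]]
```

View pics/w1.png

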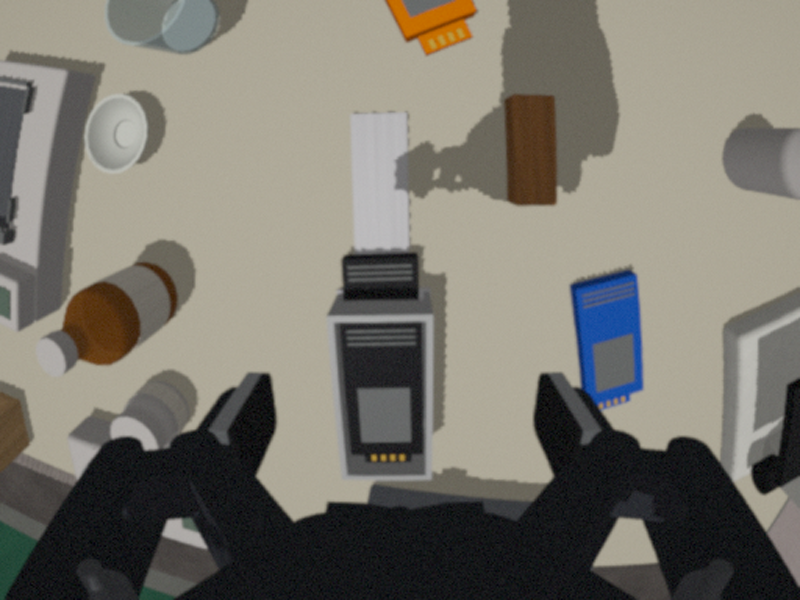

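The wrist view shows the landing tongue (corners (350,114), (407,112)), the black tail ((343,258)–(417,255)) in the mouth and the stack. The slide box stands clear at (530,150). Refining from these.

```bash
cat >> h.py <<'E'
def wplane(st,s,u,v,z):
    K=np.array(s["intrinsics"]);d=np.array([u-K[0,2],v-K[1,2]]);r=np.linalg.norm(d);th=r/K[0,0]
    ray=np.array([*(d/r*np.sin(th)),np.cos(th)])
    M=np.array(s["tool_from_camera"]);R=np.array(st["tcp_rot"])
    o=np.array(st["ee_pos"])+R@M[:3,3];w=R@M[:3,:3]@ray
    return o+w*(z-o[2])/w[2]
E
python3 - <<'E'
from h import *
import pickle
st,s=pickle.load(open("w1.pkl","rb"))
for n,u,v,z in[("Lend+r",407,112,.006),("Lend-l",351,114,.006),("tongue tail r",410,249,.006),("tongue tail l",354,250,.006),("tail l",343,259,.024),("tail r",417,255,.024),("back l",342,479,.064),("back r",431,478,.064),("bottle base c",112,320,.08),("dish",117,133,.012)]:
    print(n,wplane(st,s,u*.64-.3,v*.64-.3,z).round(4))
E
```

```text
Lend+r [0.4852 0.2028 0.006 ]
Lend-l [0.494  0.1602 0.006 ]
tongue tail r [0.5922 0.2252 0.006 ]
tongue tail l [0.6011 0.1808 0.006 ]
tail l [0.6057 0.1749 0.024 ]
tail r [0.5924 0.2305 0.024 ]
back l [0.7833 0.2024 0.064 ]
back r [0.7674 0.2758 0.064 ]
bottle base c [0.6706 0.0035 0.08  ]
dish [ 0.5297 -0.0462  0.012 ]
```

```bash
python3 -m jog '[0.24,-0.29,-3.1,0,0,0.002,0, 0.24,-0.29,-3.1,0,0,0.002,0, 0.24,-0.29,-3.1,0,0,0.002,0, 0.24,-0.29,-3.1,0,0,0.002,0, 0.24,-0.29,-3.1,0,0,0.001,0, 0.24,-0.29,-3.1,0,0,0,0, 0,0,-0.8,0,0,0,0, 0,0,-0.8,0,0,0,0, 0,0,-0.8,0,0,0,0, 0,0,-0.8,0,0,0,0, 0,0,-0.6,0,0,0,0, 0,0,-0.5,0,0,0,0, 0,0,0,0,0,0,0, 0,0,0,0,0,0,0]' 40
python3 - <<'E'
from h import *
st=get_state();s=snapshot("wrist");print(st["ee_pos"],st["ft_force"])
cv2.imwrite("pics/w2.png",s["pixels"][:,:,::-1])
E
```

```text
time_s: 2.82
ee_pos: [0.6078, 0.2085, 0.0026]
tcp_rot: [[-0.98, -0.198, 0.0], [-0.198, 0.98, 0.0], [-0.0, 0.0, -1.0]]
ft_force: [0.2, 0.3, 0.8]
opening: 0.997
grip_force: 0.0
[0.60776497 0.20848451 0.00258139] [0.15191979 0.3087245  0.79452681]
```

View pics/w2.png

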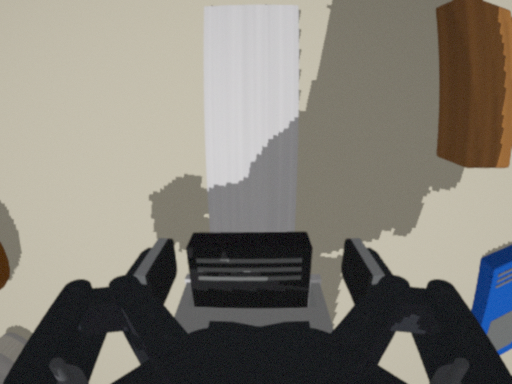

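The tail lies centred at column 249 between the pads, whose middle is near column 260. I shift about 4 mm to −y, go down 5 mm and close.

```bash
python3 -m jog '[0.05,-0.22,-0.25,0,0,0,0, 0.05,-0.21,-0.25,0,0,0,0, 0,0,0,0,0,0,0, 0,0,0,0,0,0,1, 0,0,0,0,0,0,1, 0,0,0,0,0,0,1, 0,0,0,0,0,0,1, 0,0,0,0,0,0,1, 0,0,0,0,0,0,1, 0,0,0,0,0,0,1]' 50
```

```text
time_s: 3.7
ee_pos: [0.6088, 0.2041, -0.0024]
tcp_rot: [[-0.98, -0.198, 0.0], [-0.198, 0.98, 0.0], [-0.0, 0.0, -1.0]]
ft_force: [-1.5, -1.6, 2.6]
opening: 0.691
grip_force: 54.8
```

```bash
python3 -m jog '[-0.3,-0.06,0,0,0,0,1, -0.6,-0.12,0,0,0,0,1, -0.6,-0.12,0,0,0,0,1, -0.6,-0.12,0,0,0,0,1, -0.6,-0.12,0,0,0,0,1, -0.6,-0.12,0,0,0,0,1]'
```

```text
time_s: 4.2
ee_pos: [0.5762, 0.1978, -0.0023]
tcp_rot: [[-0.98, -0.198, 0.003], [-0.198, 0.98, 0.001], [-0.003, 0.0, -1.0]]
ft_force: [5.5, 1.5, -2.9]
opening: 0.69
grip_force: 54.5
```

```bash
python3 -m jog '[-0.6,-0.12,0,0,0,0,1, -0.6,-0.12,0,0,0,0,1, -0.6,-0.12,0,0,0,0,1, -0.6,-0.12,0,0,0,0,1, -0.6,-0.12,0,0,0,0,1, -0.6,-0.12,0,0,0,0,1, -0.6,-0.12,0,0,0,0,1, -0.6,-0.12,0,0,0,0,1, -0.6,-0.12,0,0,0,0,1, -0.6,-0.12,0,0,0,0,1, -0.6,-0.12,0,0,0,0,1, -0.6,-0.12,0,0,0,0,1, 0,0,0,0,0,0,1, 0,0,0,0,0,0,1]'
python3 - <<'E'
from h import *
st=get_state();s=snapshot("wrist");t=snapshot("top");print(st["ee_pos"],st["ft_force"])
o=np.zeros((384,800,3),np.uint8);o[:,:512]=s["pixels"][:,:,::-1]
o[:,516:776]=cv2.resize(t["pixels"][135:231,165:230,::-1],(260,384),interpolation=cv2.INTER_CUBIC)
cv2.imwrite("pics/w3.png",o)
E
```

```text
time_s: 5.37
ee_pos: [0.5022, 0.1828, -0.0025]
tcp_rot: [[-0.98, -0.198, -0.002], [-0.198, 0.98, -0.0], [0.002, 0.0, -1.0]]
ft_force: [-0.3, 1.0, 6.4]
opening: 0.693
grip_force: 55.6
[ 0.50218992  0.18276714 -0.00247378] [-0.28432889  1.04749253  6.44861262]
```

View pics/w3.png

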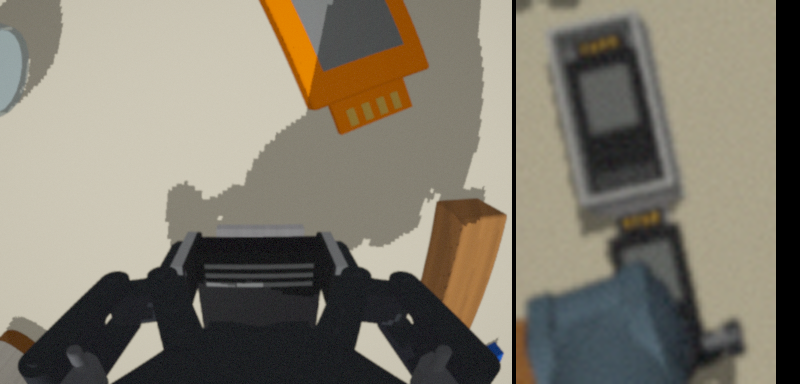

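The pack is out: its contacts are clear of the mouth in the top inset at about (640,218), and it lies on the landing tongue. Now I regrip about 41 mm nearer the nose and 6 mm higher.

```bash
python3 -m jog '[0,0,0,0,0,0,0, 0,0,0,0,0,0,0, 0,0,0,0,0,0,0, 0,0,0,0,0,0,0, 0,0,0,0,0,0,0, 0.8,0.16,0.15,0,0,0,0, 0.8,0.16,0.15,0,0,0,0, 0.8,0.16,0.15,0,0,0,0, 0.8,0.16,0.15,0,0,0,0, 0.8,0.16,0,0,0,0,0, 0,0,0,0,0,0,0, 0,0,0,0,0,0,0, 0,0,0,0,0,0,1, 0,0,0,0,0,0,1, 0,0,0,0,0,0,1, 0,0,0,0,0,0,1, 0,0,0,0,0,0,1, 0,0,0,0,0,0,1]' 60
python3 - <<'E'
from h import *
st=get_state();s=snapshot("wrist");print(st["ee_pos"],st["ft_force"])
import pickle;pickle.dump((st,s),open("w4.pkl","wb"))
cv2.imwrite("pics/w4.png",s["pixels"][:,:,::-1])
E
```

```text
time_s: 6.97
ee_pos: [0.5432, 0.191, 0.0033]
tcp_rot: [[-0.98, -0.198, -0.001], [-0.198, 0.98, -0.0], [0.001, 0.0, -1.0]]
ft_force: [-0.5, 0.0, 2.8]
opening: 0.68
grip_force: 66.5
[0.54324693 0.19103935 0.00334526] [-0.46598882  0.03830134  2.77388113]
```

View pics/w4.png

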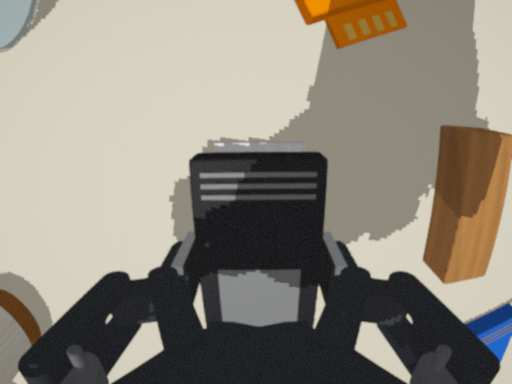

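```bash
python3 - <<'E'
from h import *
import pickle
st,s=pickle.load(open("w4.pkl","rb"))
R=st["tcp_rot"]
for u,v,z in[(259,152,.006),(259,160,.024),(218,141,.006),(302,143,.006),(192,165,.024),(326,165,.024)]:
    p=wplane(st,s,u,v,z);print(u,v,(R.T@(p-st["ee_pos"])).round(4))
g=cv2.cvtColor(s["pixels"],cv2.COLOR_RGB2GRAY);print(g[138:176,250:268].mean(1).round().astype(int))
E
```

```text
259 152 [ 0.0498  0.0003 -0.0026]
259 160 [ 0.0495  0.0003 -0.0206]
218 141 [ 0.0553 -0.0192 -0.0026]
302 143 [ 0.0543  0.0208 -0.0026]
192 165 [ 0.0476 -0.0282 -0.0206]
326 165 [ 0.0476  0.0288 -0.0206]
[178 156 140 136 144 154 149 144 145 145 144 144 139 116  70  33  26  24
  25  26  29  31  35  36  36  35  31  30  29  30  29  30  30  42  66  79
  84  83]
```

```bash
python3 -m jog '[0,0,1,0,0,0,1, 0,0,3.3,0,0,0,1, 0,0,3.3,0,0,0,1, 0,0,3.5,0,0,0,1, 0,0,3.5,0,0,0,1, 0,0,3.5,0,0,0,1, 0,0,3.5,0,0,0,1]'
python3 -m jog '[1.3,-3.26,0.3,0,0,-0.0275,1, 1.3,-3.26,0.3,0,0,-0.0275,1, 1.3,-3.26,0.3,0,0,-0.0275,1, 1.3,-3.26,0.3,0,0,-0.0275,1, 1.3,-3.26,0.3,0,0,-0.0275,1, 1.3,-3.26,0.3,0,0,-0.0275,1, 1.3,-3.26,0.3,0,0,-0.0275,1, 1.3,-3.26,0.3,0,0,-0.0275,1, 1.3,-3.26,0.3,0,0,-0.0275,1, 1.3,-3.26,0.3,0,0,-0.0275,1, 1.3,-3.26,0.3,0,0,-0.0275,1, 1.3,-3.26,0.3,0,0,-0.0275,1, 0,0,0,0,0,0,1, 0,0,0,0,0,0,1]'
python3 - <<'E'
from h import *
st=get_state();s=snapshot("wrist");print(st["ee_pos"],st["ft_force"])
import pickle;pickle.dump((st,s),open("w5.pkl","wb"))
cv2.imwrite("pics/w5.png",cv2.resize(s["pixels"][:,:,::-1],(800,600),interpolation=cv2.INTER_CUBIC))
E
```

```text
time_s: 7.6
ee_pos: [0.5427, 0.1905, 0.2209]
tcp_rot: [[-0.98, -0.198, -0.001], [-0.198, 0.98, -0.0], [0.001, -0.0, -1.0]]
ft_force: [0.1, 1.0, -0.9]
opening: 0.685
grip_force: 66.1
time_s: 8.77
ee_pos: [0.6982, -0.2049, 0.2548]
tcp_rot: [[-0.991, 0.137, -0.002], [0.137, 0.991, -0.003], [0.002, -0.003, -1.0]]
ft_force: [-0.5, 0.7, -1.4]
opening: 0.683
grip_force: 66.1
[ 0.698165   -0.20492142  0.25475801] [-0.46642033  0.69424561 -1.403792  ]
```

View pics/w5.png

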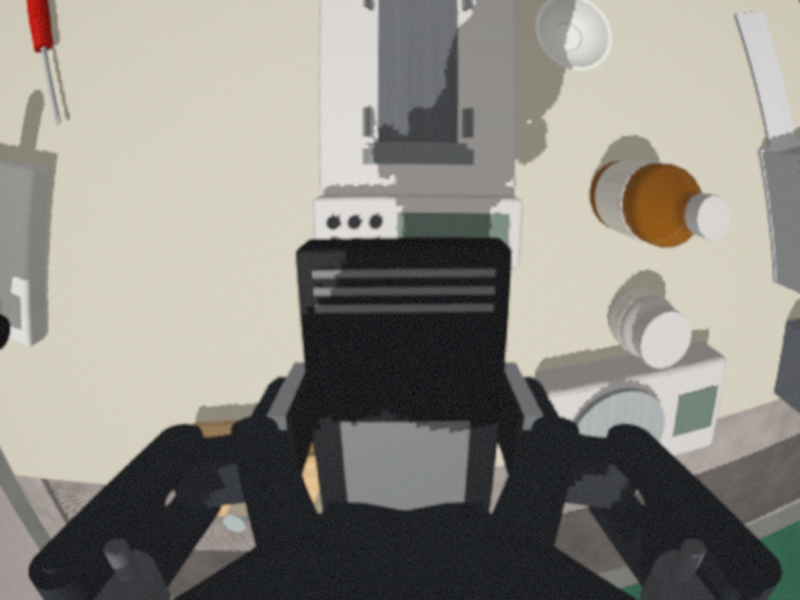

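The bay is visible beyond the pack's tail: lip band at rows 142–163, columns 362–474; front cheeks at columns 368 and 468; control block edge at row 199. I'll take edge profiles rather than another picture.

```bash
python3 - <<'E'
from h import *
import pickle
st,s=pickle.load(open("w5.pkl","rb"))
g=cv2.cvtColor(s["pixels"],cv2.COLOR_RGB2GRAY).astype(int)
for r in(40,55,76,97,101):print("row",r,g[r-1:r+2,196:342].mean(0).round().astype(int).tolist())
for c in(255,267,285):print("col",c,g[80:132,c-3:c+4].mean(1).round().astype(int).tolist())
E
```

```text
row 40 [208, 207, 207, 207, 208, 207, 206, 204, 202, 208, 216, 217, 217, 217, 216, 217, 217, 217, 217, 218, 218, 217, 218, 217, 217, 217, 217, 217, 217, 217, 217, 218, 217, 217, 217, 217, 217, 217, 217, 217, 217, 217, 217, 216, 214, 195, 145, 116, 116, 114, 113, 114, 113, 114, 114, 113, 113, 115, 116, 116, 114, 112, 114, 114, 112, 111, 109, 110, 113, 113, 114, 113, 111, 112, 112, 114, 114, 113, 115, 114, 114, 111, 111, 110, 111, 113, 112, 111, 108, 95, 75, 69, 67, 66, 67, 69, 82, 116, 136, 141, 142, 141, 141, 141, 142, 141, 141, 141, 142, 140, 142, 141, 142, 141, 142, 142, 141, 142, 141, 142, 141, 141, 141, 141, 142, 142, 141, 142, 141, 140, 140, 141, 139, 136, 131, 134, 135, 135, 134, 134, 135, 134, 134, 134, 134, 133]
row 55 [208, 208, 208, 208, 208, 207, 208, 204, 203, 210, 217, 218, 219, 218, 217, 218, 217, 218, 219, 219, 218, 218, 218, 219, 219, 218, 219, 218, 218, 218, 218, 219, 218, 219, 218, 218, 219, 219, 218, 219, 218, 219, 219, 219, 213, 191, 145, 117, 114, 115, 116, 114, 113, 112, 113, 114, 114, 116, 114, 116, 114, 113, 114, 113, 112, 110, 108, 110, 111, 113, 112, 111, 11
[... 2443 characters left out ...]
75, 70, 68, 69, 72, 83, 85, 87, 86, 86, 86, 86, 87, 85, 86, 85, 86, 88, 102, 125, 139, 142, 142, 142, 142, 144, 150, 153, 155, 157, 155, 151, 146, 142, 142, 142, 141, 139, 132, 133, 142, 151, 156, 159, 161, 176]
col 267 [69, 68, 67, 67, 66, 66, 66, 67, 67, 66, 72, 82, 86, 86, 86, 87, 86, 86, 86, 85, 86, 86, 86, 89, 100, 124, 139, 142, 142, 142, 142, 142, 142, 141, 142, 142, 142, 143, 143, 142, 143, 143, 142, 138, 132, 131, 136, 140, 142, 142, 142, 142]
col 285 [67, 67, 68, 68, 65, 68, 68, 68, 67, 66, 70, 79, 85, 86, 85, 86, 86, 86, 86, 85, 86, 85, 87, 87, 94, 119, 137, 141, 142, 142, 142, 141, 142, 144, 142, 142, 142, 142, 142, 142, 142, 143, 141, 139, 133, 131, 136, 139, 142, 142, 142, 141]
```

```bash
python3 - <<'E'
from h import *
import pickle
st,s=pickle.load(open("w5.pkl","rb"))
P=lambda u,v,z:wplane(st,s,u,v,z)[:2]
for n,a,b in[("lip top mid",(232.2,98,.061),(303,98,.061)),("deck row40",(204.8,40,.045),(329.7,40,.045)),("deck row97",(204.8,97,.045),(329.5,97,.045)),("floor r40",(242,40,.045),(292.6,40,.045)),("floor r55",(242,55,.045),(292.8,55,.045)),("lipfront",(255,90.6,.061),(285,90.9,.061)),("lipback",(255,104.6,.061),(285,105,.061)),("blockfront",(255,123.8,.073),(285,124.0,.073))]:
    p,q=P(*a),P(*b);print(n,p.round(4),q.round(4),"mid",((p+q)/2).round(4),"w",np.linalg.norm(p-q).round(4),"yaw",np.degrees(np.arctan2(p[0]-q[0],q[1]-p[1])).round(2))
E
```

```text
lip top mid [ 0.6165 -0.2239] [ 0.6269 -0.1454] mid [ 0.6217 -0.1846] w 0.0793 yaw -7.52
deck row40 [ 0.5409 -0.2475] [ 0.5597 -0.1015] mid [ 0.5503 -0.1745] w 0.1472 yaw -7.34
deck row97 [ 0.6096 -0.2573] [ 0.6289 -0.111 ] mid [ 0.6193 -0.1842] w 0.1476 yaw -7.53
floor r40 [ 0.5487 -0.2043] [ 0.5562 -0.1459] mid [ 0.5524 -0.1751] w 0.0589 yaw -7.35
floor r55 [ 0.5669 -0.2068] [ 0.5745 -0.1482] mid [ 0.5707 -0.1775] w 0.0591 yaw -7.39
lipfront [ 0.612  -0.1976] [ 0.6166 -0.1645] mid [ 0.6143 -0.181 ] w 0.0334 yaw -7.98
lipback [ 0.6277 -0.1998] [ 0.6325 -0.1666] mid [ 0.6301 -0.1832] w 0.0335 yaw -8.23
blockfront [ 0.6484 -0.2025] [ 0.6529 -0.1702] mid [ 0.6506 -0.1863] w 0.0326 yaw -7.93
```

```bash
python3 -m jog '[-2.9,0.56,0,0,0,0,1, -2.9,0.56,-1,0.0057,0.0413,0,1, -2.9,0.56,-2,0.0057,0.0413,0,1, -2.9,0.56,-3,0.0057,0.0413,0,1, -2.9,0.56,-3,0.0057,0.0413,0,1, -2.9,0.56,-3,0.0057,0.0413,0,1, 0,0,-3,0.0057,0.0413,0,1, 0,0,0,0,0,0,1, 0,0,0,0,0,0,1, 0,0,0,0,0,0,1]'
cat >> h.py <<'E'
O=np.array([.5545,-.1754,.045]);yw=np.radians(-7.8)
B=np.array([[np.cos(yw),-np.sin(yw),0],[np.sin(yw),np.cos(yw),0],[0,0,1]])
def rep(st,off=.084,under=.0027):
    R=np.array(st["tcp_rot"]);p=np.array(st["ee_pos"])
    n=B.T@(p+R@[-off,0,-under]-O)*1000;o=B.T@(p+R@[.067-off,0,-under]-O)*1000
    ax=B.T@R@[-1,0,0];up=B.T@R@[0,0,-1]
    print("t",round(float(st["time_s"]),2),"nose mm",n.round(1),"origin",o.round(1),"tilt",round(float(-np.arcsin(ax[2])),3),"roll",round(float(up[1]),3),"yaw",round(float(ax[1]),3),"tcp",p.round(4),"F",np.array(st["ft_force"]).round(1),"grip",st["grip_force"])
E
python3 -c "
from h import *
rep(get_state())"
```

```text
time_s: 9.65
ee_pos: [0.5291, -0.1659, 0.1082]
tcp_rot: [[-0.962, 0.128, -0.24], [0.124, 0.992, 0.033], [0.243, 0.002, -0.97]]
ft_force: [0.5, -0.2, -1.0]
opening: 0.69
grip_force: 66.1
t 9.65 nose mm [55.6  6.7 45.5] origin [-9.3  6.1 61.7] tilt 0.245 roll 0.0 yaw 0.008 tcp [ 0.5291 -0.1659  0.1082] F [ 0.5 -0.2 -1. ] grip 66.12593650817871
```

```bash
python3 -m jog '[-0.22,-0.31,-0.5,0,0,-0.004,1, -0.22,-0.31,-0.5,0,0,-0.004,1, 0,0,-0.7,0,0,0,1, 0,0,-0.7,0,0,0,1, 0,0,0,0,0,0,1, 0,0,0,0,0,0,1]'
python3 - <<'E'
from h import *
st=get_state();rep(st);s=snapshot("wrist");t=snapshot("side")
import pickle;pickle.dump((st,s,t),open("w6.pkl","wb"))
u,v=proj(t,[.56,-.175,.06]).astype(int);print(u,v)
o=np.zeros((384,800,3),np.uint8);o[:,:384]=s["pixels"][:,64:448,::-1]
o[:,390:800]=cv2.resize(t["pixels"][v-42:v+42,u-45:u+45,::-1],(410,384),interpolation=cv2.INTER_CUBIC)
cv2.imwrite("pics/w6.png",o)
E
```

```text
time_s: 10.15
ee_pos: [0.5216, -0.1726, 0.0816]
tcp_rot: [[-0.959, 0.139, -0.246], [0.134, 0.99, 0.036], [0.249, 0.002, -0.969]]
ft_force: [-1.0, -0.3, -1.8]
opening: 0.681
grip_force: 66.2
t 10.15 nose mm [49.  -1.9 18.3] origin [-15.9  -1.8  35. ] tilt 0.251 roll -0.003 yaw -0.002 tcp [ 0.5216 -0.1726  0.0816] F [-1.  -0.3 -1.8] grip 66.15511536598206
276 226
```

View pics/w6.png

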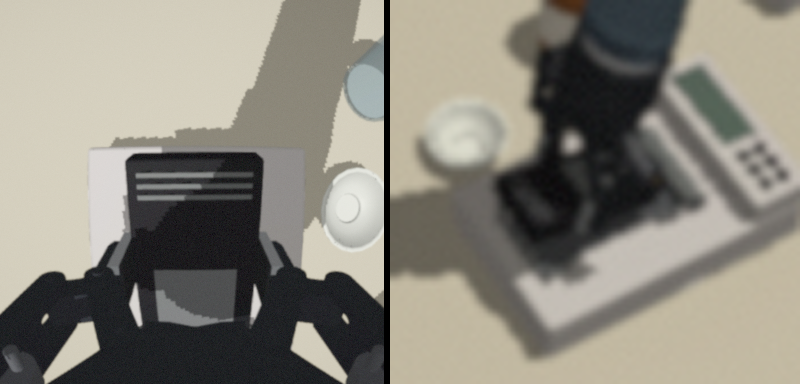

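The pack sits tilted over the bay, nose short of the lip. The deck's near corners show in the wrist view at raw (154,148) and (368,149). I use them to check the bay frame.

```bash
python3 - <<'E'
from h import *
import pickle
st,s,t=pickle.load(open("w6.pkl","rb"))
g=cv2.cvtColor(s["pixels"],cv2.COLOR_RGB2GRAY).astype(int)
print(g[165:170,146:164].mean(0).round().tolist(),g[165:170,358:376].mean(0).round().tolist(),g[140:156,170:180].mean(1).round().tolist(),g[140:156,340:350].mean(1).round().tolist(),sep="\n")
for u,v in[(154,149),(367.5,149),(175,148.5),(345,149),(154,167),(367.5,167)]:print(u,v,(B.T@(wplane(st,s,u,v,.045)-O)*1000).round(1))
for u,v in[(190,165),(327,165)]:print("pack in tool",(st["tcp_rot"].T@(wplane(st,s,u,v,.115)-st["ee_pos"])).round(4))
E
```

```text
[208.0, 208.0, 208.0, 208.0, 206.0, 200.0, 201.0, 209.0, 215.0, 216.0, 216.0, 216.0, 216.0, 215.0, 216.0, 217.0, 216.0, 216.0]
[142.0, 141.0, 142.0, 142.0, 142.0, 141.0, 143.0, 143.0, 141.0, 139.0, 136.0, 132.0, 134.0, 136.0, 135.0, 136.0, 135.0, 136.0]
[193.0, 189.0, 186.0, 179.0, 175.0, 172.0, 165.0, 165.0, 184.0, 199.0, 210.0, 215.0, 216.0, 216.0, 216.0, 216.0]
[136.0, 135.0, 135.0, 135.0, 135.0, 135.0, 134.0, 132.0, 135.0, 138.0, 141.0, 141.0, 142.0, 142.0, 142.0, 143.0]
154 149 [-88.1 -72.3  -0. ]
367.5 149 [-87.8  72.7  -0. ]
175 148.5 [-88.  -57.2  -0. ]
345 149 [-87.4  56.4  -0. ]
154 167 [-75.9 -72.2  -0. ]
367.5 167 [-75.5  72.6  -0. ]
pack in tool [ 0.0479 -0.0287 -0.0222]
pack in tool [ 0.0479  0.0289 -0.0221]
```

The bay frame agrees to within about 2 mm. Next: lower the nose to just above the bay floor, short of the lip.

```bash
python3 -m jog '[0.2,0.07,-0.4,0,0,0,1, 0.2,0.06,-0.4,0,0,0,1, 0,0,-0.4,0,0,0,1, 0,0,-0.3,0,0,0,1, 0,0,0,0,0,0,1, 0,0,0,0,0,0,1, 0,0,0,0,0,0,1]'
python3 -c "
from h import *
rep(get_state())"
```

```text
time_s: 10.83
ee_pos: [0.526, -0.1717, 0.0672]
tcp_rot: [[-0.96, 0.139, -0.245], [0.134, 0.99, 0.036], [0.248, 0.001, -0.969]]
ft_force: [0.0, -0.4, -2.1]
opening: 0.685
grip_force: 66.2
t 10.83 nose mm [53.3 -0.5  4. ] origin [-11.6  -0.3  20.6] tilt 0.25 roll -0.002 yaw -0.002 tcp [ 0.526  -0.1717  0.0672] F [ 0.  -0.4 -2.1] grip 66.155104637146
```

```bash
python3 -m jog '[0,0,-0.1,0,0,0,1, 0.26,-0.02,-0.05,0,0,0,1, 0.26,-0.02,-0.05,0,0,0,1, 0.26,-0.03,0,0,0,0,1, 0.26,-0.03,0,0,0,0,1, 0.26,-0.03,0,0,0,0,1, 0,0,0,0,0,0,1, 0,0,0,0,0,0,1, 0,0,0,0,0,0,1]'
python3 -c "
from h import *
rep(get_state())"
```

```text
time_s: 11.58
ee_pos: [0.5389, -0.173, 0.0651]
tcp_rot: [[-0.96, 0.139, -0.245], [0.134, 0.99, 0.036], [0.248, 0.002, -0.969]]
ft_force: [0.2, 0.3, -1.3]
opening: 0.685
grip_force: 66.2
t 11.58 nose mm [66.3  0.1  1.9] origin [ 1.4  0.2 18.6] tilt 0.25 roll -0.002 yaw -0.002 tcp [ 0.5389 -0.173   0.0651] F [ 0.2  0.3 -1.3] grip 66.15538001060486
```

```bash
python3 -m jog '[-0.03,0,-0.27,-0.0042,-0.031,0,1, -0.03,0,-0.27,-0.0042,-0.031,0,1, -0.03,0,-0.27,-0.0042,-0.031,0,1, -0.02,0,-0.27,-0.0042,-0.031,0,1, -0.02,0,-0.27,-0.0042,-0.031,0,1, -0.01,0,-0.27,-0.0042,-0.031,0,1, 0,0,0,0,0,0,1, 0,0,0,0,0,0,1, 0,0,0,0,0,0,1]'
python3 -c "
from h import *
rep(get_state())"
```

```text
time_s: 12.33
ee_pos: [0.538, -0.173, 0.0493]
tcp_rot: [[-0.989, 0.138, -0.061], [0.138, 0.99, 0.011], [0.062, 0.002, -0.998]]
ft_force: [-0.6, 0.4, -1.6]
opening: 0.687
grip_force: 66.1
t 12.33 nose mm [67.3 -0.   1.7] origin [0.5 0.1 5.9] tilt 0.062 roll -0.002 yaw -0.002 tcp [ 0.538  -0.173   0.0493] F [-0.6  0.4 -1.6] grip 66.12154126167297
```

```bash
python3 -m jog '[-0.02,0,-0.18,-0.003,-0.0205,0,1, 0,0,-0.18,-0.003,-0.0205,0,1, 0,0,-0.18,-0.0025,-0.0205,0,1, 0,0,-0.1,0,0,0,1, 0,0,0,0,0,0,1, 0,0,0,0,0,0,1, 0,0,0,0,0,0,1]'
python3 -c "
from h import *
rep(get_state())"
```

```text
time_s: 12.92
ee_pos: [0.5382, -0.173, 0.0428]
tcp_rot: [[-0.99, 0.138, 0.0], [0.138, 0.99, 0.002], [-0.0, 0.002, -1.0]]
ft_force: [1.0, -0.2, -2.3]
opening: 0.689
grip_force: 66.1
t 12.92 nose mm [67.5  0.   0.5] origin [0.5 0.2 0.5] tilt -0.0 roll -0.002 yaw -0.002 tcp [ 0.5382 -0.173   0.0428] F [ 1.  -0.2 -2.3] grip 66.12528920173645
```

```bash
python3 -m jog '[0,0,-0.06,0,0,0,1, 0,0,0,0,0,0,1, 0,0,0,0,0,0,0.2, 0,0,0,0,0,0,0, 0,0,0,0,0,0,0, 0,0,0,0,0,0,0, 0,0,0,0,0,0,0]'
python3 -m jog '[0,0,0.5,0,0,0,0, 0,0,1,0,0,0,0, 0,0,2,0,0,0,0, 0,0,3,0,0,0,0, 0,0,3,0,0,0,0, 0,0,3,0,0,0,0, 2.5,-0.3,3,0,0,0,0, 3,-0.4,2,0,0,0,0, 3,-0.4,0,0,0,0,0, 3,-0.4,0,0,0,0,0, 2.5,-0.3,0,0,0,0,0, 0,0,0,0,0,0,0, 0,0,0,0,0,0,0]'
python3 - <<'E'
from h import *
st=get_state();s=snapshot("wrist");t=snapshot("top")
import pickle;pickle.dump((st,s,t),open("w7.pkl","wb"));print(st["ee_pos"],st["ft_force"])
o=np.zeros((500,800,3),np.uint8);o[:480,:480]=cv2.resize(s["pixels"][0:180,166:346,::-1],(480,480),interpolation=cv2.INTER_CUBIC)
o[:480,484:796]=cv2.resize(t["pixels"][135:231,165:230,::-1],(312,480),interpolation=cv2.INTER_CUBIC)
cv2.imwrite("pics/w7.png",o)
E
```

```text
time_s: 13.5
ee_pos: [0.5375, -0.173, 0.0421]
tcp_rot: [[-0.99, 0.138, 0.0], [0.138, 0.99, 0.002], [0.0, 0.002, -1.0]]
ft_force: [-0.4, -0.4, -1.1]
opening: 0.999
grip_force: 0.0
time_s: 14.58
ee_pos: [0.6782, -0.1906, 0.2171]
tcp_rot: [[-0.991, 0.137, -0.0], [0.137, 0.991, 0.002], [0.001, 0.002, -1.0]]
ft_force: [-0.4, 0.8, 0.3]
opening: 1.002
grip_force: 0.0
[ 0.678189   -0.19058874  0.21713648] [-0.40997675  0.84079635  0.32303496]
```

View pics/w7.png

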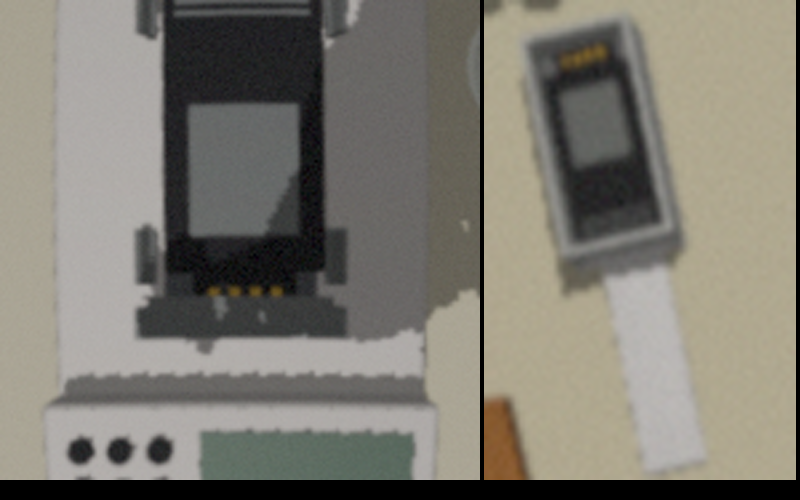

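The pack lies between the cheeks with its contacts running under the lip (crop ≈ (245,291)). The other two packs are still in the magazine, and the landing tongue is empty. One numeric check follows before I hand in.

```bash
python3 - <<'E'
from h import *
import pickle
st,s,t=pickle.load(open("w7.pkl","rb"))
g=cv2.cvtColor(s["pixels"],cv2.COLOR_RGB2GRAY).astype(int)
for u,v,z in[(166+164*.375,25,.063),(166+324*.375,25,.063),(166+166*.375,95,.063),(166+324*.375,95,.063),(258,101,.063),(258,111,.061),(166+188*.375,103*.375,.063),(166+300*.375,103*.375,.063),(166+188*.375,236*.375,.063),(166+300*.375,236*.375,.063)]:
    print((B.T@(wplane(st,s,u,v,z)-O)*1000).round(1)[:2])
E
```

```text
[-27.9 -28.3]
[-27.8  30.7]
[ 43.9 -27.7]
[44.  30.6]
[50.3  1.6]
[60.3  1.5]
[-13.2 -19.4]
[-13.1  21.7]
[ 37.6 -19.5]
[37.7 21.7]
```

```bash
python3 -c "
from bench import *
print(job_done())"
```

```text
the job is handed in; nothing more can be done
None
```

The job is handed in at about 15 s on the robot's clock: pack_low lies flat in the bay with its tongue under the lip, the gripper has let go and backed off, and the other two packs are in the magazine; `job_done()` gave no verdict.

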